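# Load the sprung paper-roll spindle at the food stall

### The job

Load the paper roll into its holder: pick up the spring-loaded spindle with the roll on it, press one end into an end cup to shorten it, bring the other end in line with the opposite cup and let it out until the spindle is held level between both cups, then let go. Either way round is fine. Be gentle: the spring alone resists with some 18 N, so never press the spindle on the holder with more than 27 N, and leave everything else on the table where it is.

Things in the scene. Friction and masses are not known exactly. Their poses are not given: they have to be found in the camera images.
- spindle: Loose sprung spindle with paper roll, 170-270 g, 190 mm long. Origin mid roll on its axis, which is its y axis. White roll 44 mm diameter, y -30 to +30 mm: grip it across. 48 mm square grey plates 4 mm thick close its ends (outer faces y +-34), so it lies without rolling, axis 24 mm above the table. +y end rigid, -y end sprung; both end at |y| = 95 mm.
- fixed_nose (a point): End point of the spindle's rigid +y end, on its axis, 95 mm from the spindle's origin. White tube 20 mm in diameter from the roll to y = 80 mm, then a tip 14 mm in diameter whose nose tapers to 8 mm over the last 3 mm.
- plunger_mouth (a point): On the spindle axis at y = -57 mm, where the white 20 mm tube ends and the steel plunger (14 mm diameter, nose tapered like the other tip) comes out; free, it sticks out 38 mm. It slides in by up to 20 mm: 4 N to start, 0.7 N more per mm (13 N at 13 mm, 18 N at 20 mm), then solid, and the force rises abruptly.
- holder: Fixed roll holder. Origin under the middle of its dark steel bed, 100 (x) x 310 (y) x 12 mm. On the bed a bright steel U-frame is clamped (it cannot be pushed along): two upright plates 56 mm wide, 8 mm thick, tops 123 mm above the table, each with a round grey cup on its inner face. The spindle must not press on holder or frame with more than 27 N.
- cup_axis (a point): Point above the bed's middle, 100 mm above the table, on the line through both cups; its y is along that line. The frame's middle lies up to 24 mm either way from this point along y, clamped anywhere: this pose does not tell; see or feel it. Cup floor to cup floor 186 mm, rim to rim 168 mm: seated, the spring is in 4 mm; to pass a rim it must be in by 13 mm or more.
- bed_end (a point): Middle of the bed's top edge at its +y end, 155 mm from the bed's middle. Both cups are alike: 9 mm deep, bore 20 mm in diameter for the inner 5 mm, flaring over the outer 4 mm to 28 mm at the mouth, 36 mm across outside at the rim. They take either end of the spindle.
- bowl: Bystander: white plastic bowl, 110 mm across, 50 mm high; origin at the centre of its underside. Leave it alone.
- jar: Bystander: amber glass jar with steel cap, 56 mm across, 75 mm high; origin at the centre of its underside. Leave it alone.
- squeeze_a: Bystander: white squeeze bottle, 60 mm across, 160 mm high; origin at the centre of its underside. Leave it alone.
- squeeze_b: Bystander: yellow squeeze bottle, 60 mm across, 150 mm high; origin at the centre of its underside. Leave it alone.
- tongs: Bystander: steel serving tongs lying flat, about 240 mm long, 20 mm high; origin at the centre of its underside. Leave it alone.
- cup: Bystander: paper-coloured open cup, 80 mm across, 90 mm high; origin at the centre of its underside. Leave it alone.
Mind the look-alikes: they are no part of the job. Leave any blue look-alike of the spindle alone.

How it is judged:
On the way:
1. the spindle is picked up, its axis more than 75 mm above the table (height (world z) of spindle above 0.075 m), for 0.2 s.
At the end, for the whole second after the job is handed in: The spindle hangs level between both cups, either way round: its origin within 5 mm of the cup axis sideways, 94 to 104 mm above the table and within 30 mm of the bed's middle lengthwise, its axis within 0.05 rad of the holder's y axis, at rest (under 0.02 m/s and 0.3 rad/s) (x of spindle in the frame of holder between -0.005 and 0.005 m and y of spindle in the frame of holder between -0.03 and 0.03 m and z of spindle in the frame of holder between 0.094 and 0.104 m and angle between the y axis of spindle and the y axis of holder, either way round below 0.05 rad and linear speed of spindle below 0.02 m/s and angular speed of spindle below 0.3 rad/s); the robot touches nothing.
It fails at once if the spindle presses on the holder with more than 27 N (contact force between spindle and holder above 27 N).
It fails at once if a bystander is moved more than 30 mm (distance of any of bowl, jar, squeeze_a, squeeze_b, tongs, cup from where it was at the start of the episode above 0.03 m).
It also fails if it takes over 70 s, if anything falls off the work surface, if the arm or the gripper's body presses on something with over 40 N, if the wrist force passes 120 N, or if a joint passes its speed limit or range.

### The arm

A 6-joint arm with a two-finger parallel gripper is mounted at the origin on the work surface. World frame = base frame: x ahead of the robot, y to its left, z up, the work surface at z = 0. Lengths are in m, angles in rad, forces in N, time in s.
With the tool pointing down it reaches from about 0.35 to 0.85 m from the base axis. Payload 8.1 kg.
Tool frame: the origin (TCP) lies at the centre of the arm's flange, where the gripper is bolted on; the fingertips stand 186 mm ahead of it and the grasp point (between the pads) lies 167 mm ahead of it; z points along the fingers, y is the direction in which the jaws open and shut (so a half turn about z gives the same grasp; the last joint's range is limited). The gripper opens to 93 mm and grips with 3 to 60 N. Pads are 15 mm wide; open, the fingers measure 128 mm over their backs; the gripper's body (75 mm by 188 mm) begins 65 mm behind the grasp point.
Start: joints at [-1.251, 0.13, 1.488, -0, 1.523, -0.085], TCP at [0.236, -0.552, 0.405] pointing down, gripper open.
Joint ranges: [-2.96, 2.96], [-0.89, 2.26], [0.02, 2.5], [-1.34, 4.48], [0, 2.73], [-2.66, 2.66]. Speed limits (rad/s): [2.39, 2.39, 2.79, 3.14, 3.14, 3.14].

### API

Orientations are given as a rotation vector (axis times angle).
In Python, from plant import robot, viewer, order gives the robot as it stands.
- The arm moves only by the tool apply_moves, never from a script. Its argument "deltas" is a list of rows, each a list of 3 entries, a list of its own where there are three numbers: the finger opening in mm, from 0 to 93, then the shift along the tool's x, y, z in mm, then the turn about the tool's z in rad. In form: [[grip, [dx, dy, dz], yaw], ...]. A call has 1 to 5 rows; each row shifts and turns the commanded pose from where the row before left it, along the tool's axes as they then stand; what a row does not reach is not made up. A row lasts 1/8 s, in which the tool goes at most 62.5 mm and 10.7 degrees, less where a joint would pass 70% of its speed; a pose out of reach is approached as far as the arm can. A call is refused whole if a number of a shift passes 62.5 or a number of a turn 0.188, either way. A call with a gripper value outside its range is refused whole. The fingers move at their own pace and stop on an object; "grip_force" is the grip in N (left out, the last holds). Time passes only in rows, so rows that do not move let the fingers close. It gives the time, the measured TCP pose, the force and the opening at its end, in the units of the state.
- robot.read_state(): the state, without advancing time (a new reading comes with each control period).
- viewer.read_camera(name): name is "scene" or "side" or "wrist"; returns the picture (384x512x3 uint8, blue, green, red); there is no depth.
- viewer.get_calibration(name): a dict with "fx", "fy", "cx", "cy" (pixels), "R" (3x3) and "t" (3): a world point X has camera coordinates R X + t. Camera axes: x right, y down, z forward; pixel columns grow to the right and rows downward; lengths in m; the calibration is good to about 2 mm. A picture is of the moment at which its call begins: read the wrist's pose just before it. get_calibration takes no time and is no camera call; for the wrist camera it gives the pose at the moment of the call.
- order.close_job(): hands the job in, once; it reports no verdict.
The state is a dict: "t": time; "q": joint angles; "dq": joint speeds; "joint_torque": joint torques, N m; "tool_pos": TCP position; "orientation": TCP orientation; "force": force on the tool from outside, world axes, zero at the start; "wrist_torque": the same for the moment, N m; "opening": finger opening in m.
Only numpy, scipy, OpenCV 4.12 (cv2) and the standard library are available. Lean on these libraries where they do the work, as an engineer would, in place of code of your own. Each camera call takes 0.05 s, during which the arm holds its last target. There are 200 camera calls.

## Working session

There is one attempt and no reset: what is moved stays moved. The work goes in short steps, Python scripts to look and compute and a tool call to move; the robot and the scene stay as the last step left them, time stands still between calls to the robot, and variables do not carry over. Pictures are saved under pics/ and viewed, about 8 in all and at most 12, crops included, and the job is handed in when it is done.

Besides the shell and the picture viewer there is one more tool, called by a JSON object that holds its "api" and its "payload", one argument or row to a line. apply_moves: Moves the arm, as the interface text tells. Its arguments: {"type":"object","properties":{"deltas":{"type":"array"},"grip_force":{"type":"number"}},"required":["deltas"]}

```bash
mkdir -p pics; cat > h.py <<'E'
import numpy as np,cv2
from plant import robot,viewer,order
from scipy.spatial.transform import Rotation as Ro
def cal(n):
    c=viewer.get_calibration(n);return {k:np.array(v) for k,v in c.items()}
def ray(c,u,v):
    d=np.array([(u-c['cx'])/c['fx'],(v-c['cy'])/c['fy'],1.]);R=c['R'];return -R.T@c['t'],R.T@d
def onz(c,u,v,z):
    o,d=ray(c,u,v);return o+d*(z-o[2])/d[2]
def proj(c,X):
    p=c['R']@np.array(X)+c['t'];return np.array([c['fx']*p[0]/p[2]+c['cx'],c['fy']*p[1]/p[2]+c['cy']])
E
python3 - <<'E'
from h import *
ims=[viewer.read_camera(n) for n in("scene","side","wrist")]
for n,i in zip(("scene","side","wrist"),ims): cv2.imwrite(f'pics/{n}0.png',i); c=cal(n);print(n,c['fx'],-c['R'].T@c['t'])
cv2.imwrite('pics/a.png',cv2.resize(ims[0],(800,600)))
s=robot.read_state();print(s)
E
```

```text
scene 386.544204046138 [ 1.00113542 -0.44828411  0.87159572]
side 485.4113455362266 [0.48992123 1.17625545 0.95374507]
wrist 284.7503700302589 [ 0.30768421 -0.52067191  0.38439248]
{'t': 0.15, 'q': array([-1.25139694e+00,  1.31026437e-01,  1.48901794e+00,  1.26179303e-05,
        1.52299618e+00, -8.54028310e-02]), 'dq': array([-0.00162101, -0.00113815, -0.00135165, -0.00101347,  0.00181974,
       -0.00046133]), 'joint_torque': array([ 5.55771803e-04, -5.60477328e+01, -4.92333341e+01,  7.68602849e-02,
        3.06836958e-02, -9.17645548e-05]), 'tool_pos': array([ 0.23627058, -0.55133945,  0.40391122]), 'orientation': array([-3.07605256e+00, -6.31238940e-01,  2.45715023e-04]), 'force': array([-0.56715195,  0.46326658, -0.92551336]), 'wrist_torque': array([-0.00886928, -0.01793213,  0.043024  ]), 'opening': 0.09290871700906762}
```

View pics/a.png

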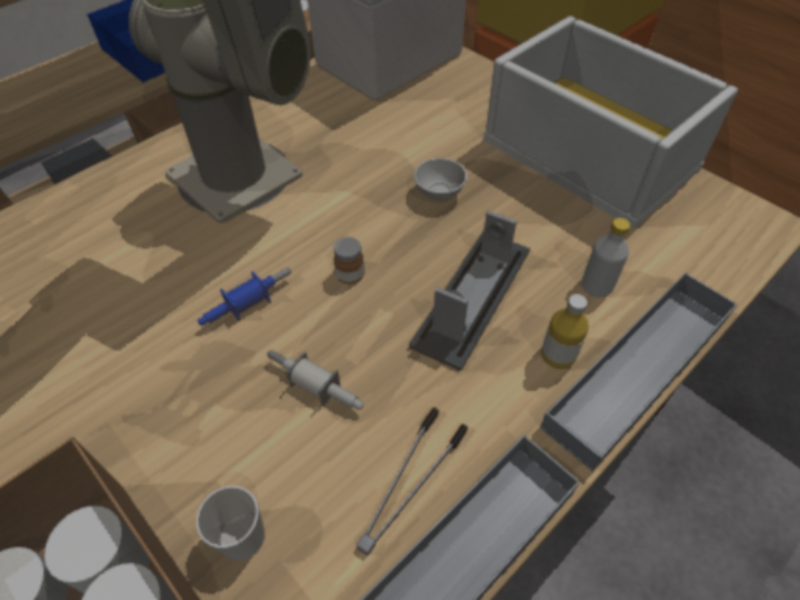

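View pics/side0.png

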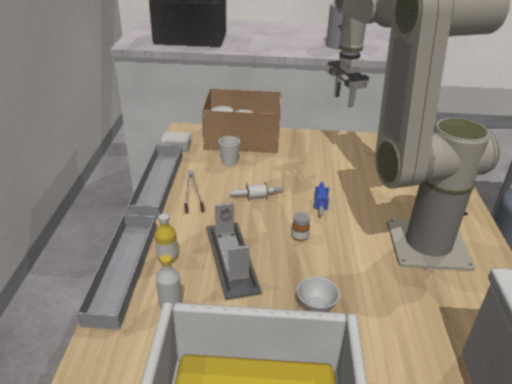

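The scene view (800x600) shows the white spindle at about (315,380), with ends at (270,355) and (361,404). The blue look-alike is at (245,297) and the holder at (470,300). The bottles, tongs, jar, bowl and cup stand around them.

```bash
python3 - <<'E'
from h import *
c=cal('scene');k=.64;d=cal('side')
P=lambda n,u,v,z:print(n,onz(c,u*k,v*k,z).round(3))
P('sp end UL',270,355,.024);P('sp end LR',361,404,.024);P('roll mid',313,380,.024)
P('bed near L',412,347,.012);P('bed near R',460,369,.012);P('bed far R',529,243,.012)
P('plate1 topL',437,288,.123);P('plate1 topR',467,300,.123);P('plate2 topL',486,215,.123);P('plate2 topR',515,222,.123)
P('jar',348,275,0);P('cup',235,555,0);P('yellow',560,360,0);P('white',600,290,0)
P('tongs',365,545,.01);P('tongs',432,410,.01);P('tongs',462,430,.01);P('bowl',440,195,0);P('blue',245,297,.024)
print('side', onz(d,232,193,.024),onz(d,283,189,.024))
w=cal('wrist');s=robot.read_state();R=Ro.from_rotvec(s['orientation']).as_matrix();print(R.round(3));print('cam in tool',R.T@(-w['R'].T@w['t']-s['tool_pos']),(w['R']@R).round(3))
E
```

```text
sp end UL [ 0.452 -0.228  0.024]
sp end LR [ 0.626 -0.179  0.024]
roll mid [ 0.54  -0.206  0.024]
bed near L [ 0.6   -0.041  0.012]
bed near R [ 0.687 -0.014  0.012]
bed far R [0.586 0.293 0.012]
plate1 topL [0.599 0.015 0.123]
plate1 topR [0.649 0.031 0.123]
plate2 topL [0.544 0.196 0.123]
plate2 topR [0.591 0.219 0.123]
jar [ 0.394 -0.007  0.   ]
cup [ 0.67  -0.453  0.   ]
yellow [0.788 0.127 0.   ]
white [0.746 0.303 0.   ]
tongs [ 0.787 -0.316  0.01 ]
tongs [ 0.706 -0.101  0.01 ]
tongs [ 0.763 -0.092  0.01 ]
bowl [0.361 0.279 0.   ]
blue [ 0.32  -0.186  0.024]
side [ 0.62176687 -0.18477694  0.024     ] [ 0.44863112 -0.22618994  0.024     ]
[[ 0.919  0.394 -0.   ]
 [ 0.394 -0.919  0.001]
 [ 0.    -0.001 -1.   ]]
cam in tool [ 7.77173532e-02 -3.55800457e-05  1.95293898e-02] [[-0.     1.     0.001]
 [-0.959  0.    -0.284]
 [-0.284 -0.001  0.959]]
```

{"api": "apply_moves", "payload": {
  "deltas": [
    [93, [52, -25, 4], 0],
    [93, [52, -25, 4], 0],
    [93, [52, -25, 4], 0],
    [93, [52, -25, 4], 0],
    [93, [52, -25, 4], 0]
  ],
  "grip_force": 50
}}

```text
t: 0.78
tool_pos: [0.4269, -0.3326, 0.3844]
orientation: [-3.077, -0.631, 0.0]
force: [0.4, -0.2, -0.1]
opening: 0.0929
```

{"api": "apply_moves", "payload": {
  "deltas": [
    [93, [52, -25, 4], 0],
    [93, [52, -25, 4], 0.063],
    [93, [50, -25, 4], 0.063],
    [93, [0, 0, 0], 0],
    [93, [0, 0, 0], 0]
  ]
}}

```text
t: 1.4
tool_pos: [0.5406, -0.2069, 0.3723]
orientation: [-3.111, -0.439, 0.002]
force: [-1.3, -0.5, -0.1]
opening: 0.0932
```

```bash
python3 - <<'E'
from h import *
s=robot.read_state();c=cal('wrist');i=viewer.read_camera('wrist');cv2.imwrite('pics/w1.png',i);np.savez('w1.npz',**c)
print(s['t'],s['tool_pos'],s['force'],Ro.from_rotvec(s['orientation']).as_matrix()[:,0])
E
```

```text
1.4 [ 0.54056608 -0.20693091  0.37231897] [-1.33294226 -0.53283795 -0.05576742] [ 0.96100645  0.27652408 -0.00102296]
```

View pics/w1.png

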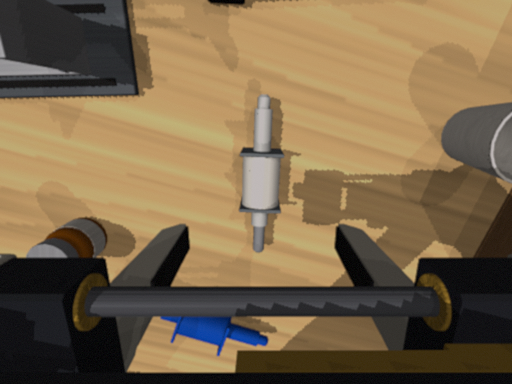

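The wrist view shows the spindle with its rigid nose at (264,96) and the steel plunger tip at (258.5,250). The end plates are at rows 151 and 210.

```bash
python3 - <<'E'
from h import *
c=dict(np.load('w1.npz'));s=robot.read_state();R=Ro.from_rotvec(s['orientation']).as_matrix()
A=onz(c,264,96,.024);B=onz(c,258.5,250,.024);M=(onz(c,262,151,.04)+onz(c,260.5,210,.04))/2
print(A,B,np.linalg.norm(A-B),(A+B)/2,M,np.degrees(np.arctan2(*(A-B)[1::-1])),np.degrees(np.arctan2(R[1,0],R[0,0])))
m=(A+B)/2; print('tool delta mm',R.T@(m-s['tool_pos'])*1e3, R.T@(A-B))
E
```

```text
[ 0.62696995 -0.18452631  0.024     ] [ 0.44512342 -0.22994519  0.024     ] 0.187432748762311 [ 0.53604668 -0.20723575  0.024     ] [ 0.53736551 -0.20713799  0.04      ] 14.023563694446349 15.97498212861868
tool delta mm [ -3.71818071  -1.47891739 348.54051766] [ 1.87324001e-01  6.38248078e-03 -1.33493710e-04]
```

{"api": "apply_moves", "payload": {
  "deltas": [
    [93, [16, -59, -8], 0],
    [93, [16, -59, -8], 0],
    [93, [16, -59, -8], 0],
    [93, [16, -59, -8], 0],
    [93, [16, -59, -8], 0]
  ]
}}

```text
t: 2.08
tool_pos: [0.5361, 0.0988, 0.4134]
orientation: [3.111, 0.433, 0.001]
force: [1.1, -0.2, 0.1]
opening: 0.093
```

{"api": "apply_moves", "payload": {
  "deltas": [
    [93, [0, 0, 0], 0],
    [93, [0, 0, 0], 0],
    [93, [0, 0, 0], 0]
  ]
}}

```text
t: 2.45
tool_pos: [0.5365, 0.0966, 0.4124]
orientation: [3.111, 0.432, -0.001]
force: [-0.2, -0.8, -0.7]
opening: 0.0933
```

```bash
python3 - <<'E'
from h import *
s=robot.read_state();c=cal('wrist');i=viewer.read_camera('wrist');cv2.imwrite('pics/w2.png',i);np.savez('w2.npz',**c)
cv2.imwrite('pics/w2b.png',cv2.resize(i,(800,600),interpolation=cv2.INTER_CUBIC))
print(s['t'],s['tool_pos'],s['force'],Ro.from_rotvec(s['orientation']).as_matrix()[:,0])
E
```

```text
2.45 [0.53653499 0.09663281 0.41242051] [-0.244461   -0.80856593 -0.72757918] [ 9.62127494e-01  2.72599147e-01 -6.24194350e-04]
```

View pics/w2b.png

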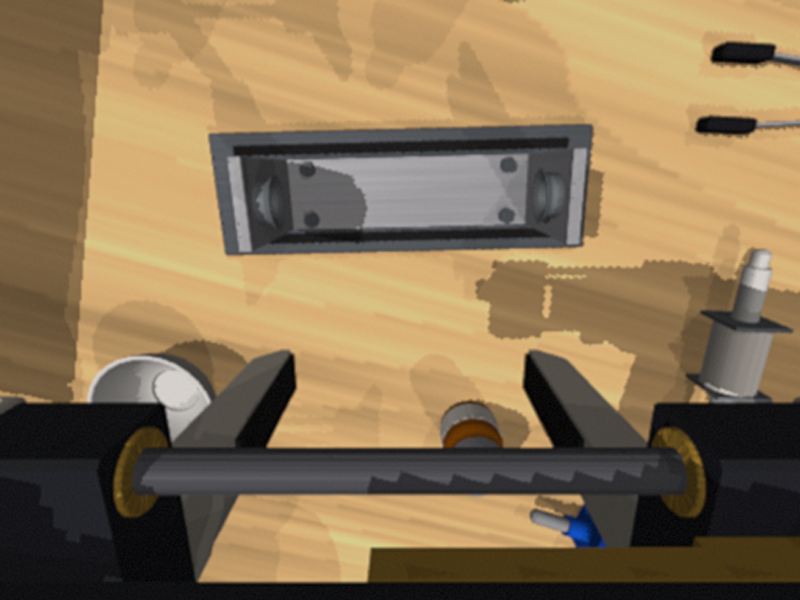

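The holder is fully visible. The left plate top strip runs from (228,157) to (252,250), the right strip from (574,150) to (579,243), and the bed corners are at (210,134), (592,125), (583,246) and (226,254). I'll zoom in to refine these.

```bash
python3 - <<'E'
from h import *
i=cv2.imread('pics/w2.png')
f=lambda x:cv2.resize(i[78:168,x:x+65],None,fx=6,fy=6,interpolation=cv2.INTER_NEAREST)
cv2.imwrite('pics/w2z.png',np.hstack([f(130),f(322)]))
E
```

```text
(no output)
```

View pics/w2z.png

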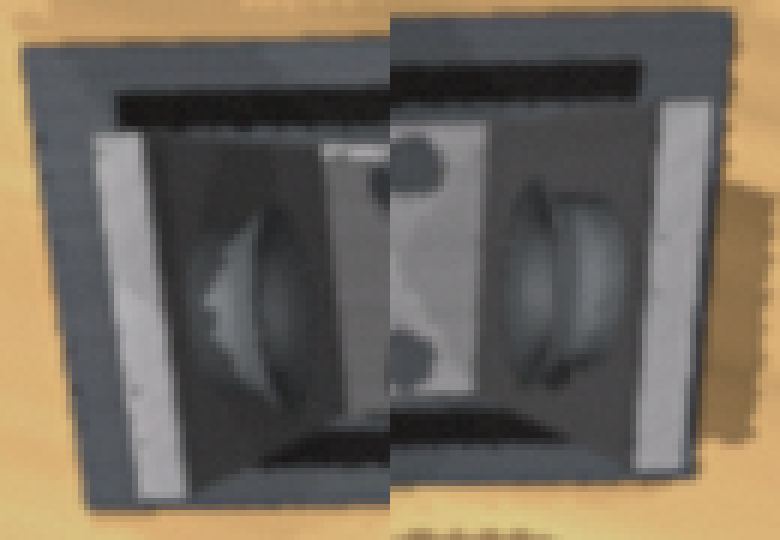

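```bash
python3 - <<'E'
from h import *
c=dict(np.load('w2.npz'))
L=lambda X,Y,z:onz(c,130+X/6-.5,78+Y/6-.5,z)
R=lambda X,Y,z:onz(c,322+X/6-.5,78+Y/6-.5,z)
lp=[L(*p,.123) for p in((93,133),(143,133),(187,498),(138,498))]
rp=[R(*p,.123) for p in((270,102),(323,102),(297,472),(245,472))]
bl=[L(22,45,.012),L(88,510,.012)];br=[R(343,10,.012),R(307,478,.012)]
n=np.linalg.norm
print('plate w',n(lp[0]-lp[3]),n(lp[1]-lp[2]),n(rp[0]-rp[3]),n(rp[1]-rp[2]),'th',n(lp[0]-lp[1]),n(rp[0]-rp[1]))
li=(lp[1]+lp[2])/2;lo=(lp[0]+lp[3])/2;ri=(rp[0]+rp[3])/2;ro=(rp[1]+rp[2])/2
print('inner dist',n(li-ri),'outer',n(lo-ro))
d=(lo-ro);print('axis ang plates',np.degrees(np.arctan2(d[1],d[0])),'frame mid',(lo+ro)/2,(li+ri)/2)
a=sum(bl)/2;b=sum(br)/2;e=a-b;print('bed',n(e),np.degrees(np.arctan2(e[1],e[0])),(a+b)/2,n(bl[0]-bl[1]),n(br[0]-br[1]))
u=e/n(e);print('offset along y',((lo+ro)/2-(a+b)/2)@u)
E
```

```text
plate w 0.05543306191488267 0.05543739951247646 0.05569139630894167 0.05570322591148988 th 0.007516371736568002 0.007925889446986785
inner dist 0.19225552390016284 outer 0.20801230635302054
axis ang plates 107.00208731827688 frame mid [0.59267445 0.1134149  0.123     ] [0.59261656 0.11361923 0.123     ]
bed 0.30804316830872347 107.13128974346616 [0.59122431 0.11859726 0.012     ] 0.09851480834393361 0.09809729136500688
offset along y -0.005379580280108512
```

{"api": "apply_moves", "payload": {
  "deltas": [
    [93, [-16.6, 58.4, 0], 0],
    [93, [-16.6, 58.4, 0], 0],
    [93, [-16.6, 58.4, 0], 0],
    [93, [-16.6, 58.4, 0], 0],
    [93, [-16.6, 58.6, 0], 0.032]
  ]
}}

```text
t: 3.12
tool_pos: [0.5361, -0.2085, 0.4127]
orientation: [3.118, 0.382, 0.0]
force: [0.5, 0.4, 0.5]
opening: 0.093
```

{"api": "apply_moves", "payload": {
  "deltas": [
    [93, [0, 0, 40], 0],
    [93, [0, 0, 40], 0],
    [93, [0, 0, 40], 0],
    [93, [0, 0, 40], 0],
    [93, [0, 0, 0], 0]
  ]
}}

```text
t: 3.75
tool_pos: [0.5347, -0.2055, 0.2487]
orientation: [-3.114, -0.383, 0.011]
force: [-1.1, -0.1, 0.7]
opening: 0.093
```

```bash
python3 - <<'E'
from h import *
s=robot.read_state();R=Ro.from_rotvec(s['orientation']).as_matrix()
print(s['t'],s['tool_pos'],s['force'],R[:,0],'delta',R.T@(np.array([.5363,-.2072,.191])-s['tool_pos'])*1e3)
i=viewer.read_camera('wrist');cv2.imwrite('pics/w3.png',i)
E
```

```text
3.75 [ 0.53468416 -0.20546565  0.24872405] [-1.10250769 -0.05067237  0.67949059] [ 0.97015282  0.24241461 -0.00621792] delta [ 1.50610714  2.37051869 57.7043951 ]
```

View pics/w3.png

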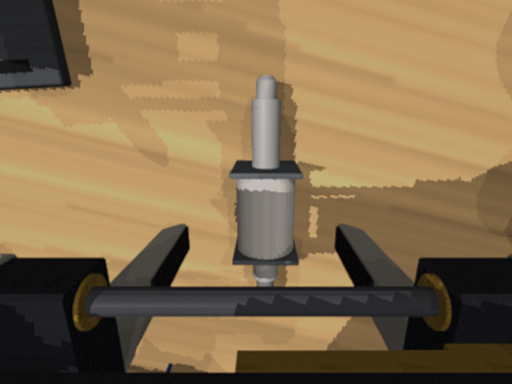

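The spindle lies centred between the fingers at column 266 (finger midline 262) and lined up with the tool. I'm descending to grip it.

{"api": "apply_moves", "payload": {
  "deltas": [
    [93, [1.5, 2, 20], 0],
    [93, [0, 0, 20], 0],
    [93, [0, 0, 17.5], 0],
    [93, [0, 0, 0], 0],
    [93, [0, 0, 0], 0]
  ]
}}

```text
t: 4.42
tool_pos: [0.5392, -0.2067, 0.1954]
orientation: [3.118, 0.387, 0.0]
force: [-0.7, -0.7, 0.3]
opening: 0.093
```

{"api": "apply_moves", "payload": {
  "deltas": [
    [40, [0, 0, 0], 0],
    [30, [0, 0, 0], 0],
    [30, [0, 0, 0], 0],
    [30, [0, 0, 0], 0],
    [30, [0, 0, 0], 0]
  ],
  "grip_force": 50
}}

```text
t: 5.05
tool_pos: [0.539, -0.2067, 0.1953]
orientation: [3.118, 0.387, 0.0]
force: [0.6, -0.5, -1.1]
opening: 0.0474
```

{"api": "apply_moves", "payload": {
  "deltas": [
    [60, [0, 0, 0], 0],
    [60, [-2.5, 0, 4.2], 0],
    [60, [0, 0, 0], 0],
    [30, [0, 0, 0], 0],
    [30, [0, 0, 0], 0]
  ]
}}

```text
t: 5.68
tool_pos: [0.5366, -0.2073, 0.1911]
orientation: [3.118, 0.387, 0.0]
force: [-0.6, -0.1, 0.1]
opening: 0.0446
```

{"api": "apply_moves", "payload": {
  "deltas": [
    [30, [0, 0, 0], 0],
    [30, [0, 0, 0], 0],
    [30, [0, 0, 0], 0],
    [30, [0, 0, 0], 0]
  ]
}}

```text
t: 6.18
tool_pos: [0.5366, -0.2073, 0.1911]
orientation: [3.118, 0.387, 0.0]
force: [-0.7, 0.3, 0.4]
opening: 0.0428
```

{"api": "apply_moves", "payload": {
  "deltas": [
    [30, [0, 0, -25], 0],
    [30, [0, 0, -45], 0],
    [30, [0, 0, -45], 0],
    [30, [0, 0, -45], 0],
    [30, [0, 0, 0], 0]
  ]
}}

```text
t: 6.8
tool_pos: [0.5378, -0.2079, 0.3559]
orientation: [3.113, 0.386, 0.011]
force: [0.7, 0.1, -1.2]
opening: 0.0434
```

{"api": "apply_moves", "payload": {
  "deltas": [
    [30, [15, -31, 0], 0],
    [30, [27, -55, 0], 0],
    [30, [27, -55, 0], 0],
    [30, [27, -55, 0], 0],
    [30, [27, -55, 0], 0]
  ]
}}

```text
t: 7.42
tool_pos: [0.5941, 0.0681, 0.3489]
orientation: [-3.118, -0.386, 0.004]
force: [0.6, -0.2, -1.8]
opening: 0.0432
```

{"api": "apply_moves", "payload": {
  "deltas": [
    [30, [20, -42, 0], 0],
    [30, [11, -20, 0], -0.1],
    [30, [0, 0, 0], -0.17],
    [30, [0, 0, 0], -0.17],
    [30, [0, 0, 0], -0.17]
  ]
}}

```text
t: 8.05
tool_pos: [0.6089, 0.134, 0.3485]
orientation: [-2.853, -1.313, 0.005]
force: [-0.3, -1.3, -1.4]
opening: 0.043
```

{"api": "apply_moves", "payload": {
  "deltas": [
    [30, [0, 0, 0], -0.17],
    [30, [0, 0, 0], -0.17],
    [30, [0, 0, 0], -0.17],
    [30, [0, 0, 0], -0.17],
    [30, [0, 0, 0], -0.106]
  ]
}}

```text
t: 8.68
tool_pos: [0.6089, 0.1338, 0.3486]
orientation: [-2.134, -2.303, 0.004]
force: [-0.5, 0.3, -1.1]
opening: 0.043
```

{"api": "apply_moves", "payload": {
  "deltas": [
    [30, [0, 0, 0], 0],
    [30, [0, 0, 0], 0],
    [30, [0, 0, 0], 0]
  ]
}}

```text
t: 9.05
tool_pos: [0.6094, 0.1338, 0.3506]
orientation: [-2.141, -2.298, 0.001]
force: [-0.2, 0.3, -2.4]
opening: 0.043
```

```bash
cat >> h.py <<'E'
C=np.array([.5927,.1135]);AX=np.radians(107.05);U=np.array([np.cos(AX),np.sin(AX)]);V=np.array([U[1],-U[0]])
def rep(off=0):
    """holder-frame s (along axis), l (lateral +V) of the origin, tilt deg, axial force; plunger tip (free) s,l"""
    s=robot.read_state();R=Ro.from_rotvec(s['orientation']).as_matrix();g=s['tool_pos']+R[:,2]*.167
    d=(g[:2]-C)*1e3;t=np.degrees(np.arctan2(R[1,0],R[0,0]))-np.degrees(AX);o=np.array([d@U,d@V])
    x=np.array([R[:2,0]@U,R[:2,0]@V]);F=s['force']
    print('t %.2f'%s['t'],'s,l',o.round(1),'z %.1f'%(g[2]*1e3),'tilt %.2f'%t,'tip',(o-95*x).round(1),'nose',(o+95*x).round(1),'F s,l,z',(F[:2]@U).round(1),(F[:2]@V).round(1),F[2].round(1),'M',s['wrist_torque'].round(2))
    return s,R
E
python3 - <<'E'
from h import *
s,R=rep();c=cal('wrist');i=viewer.read_camera('wrist');j=viewer.read_camera('side')
cv2.imwrite('pics/w4.png',np.hstack([i[:,:],cv2.resize(j[170:330,170:290],(288,384),interpolation=cv2.INTER_CUBIC)]));np.savez('w4.npz',**c)
g=s['tool_pos']+R[:,2]*.167
print(s['opening'],'expected nose/px',proj(c,g+R[:,0]*.095),'plates',proj(c,g+R[:,0]*.034-R[:,2]*.024))
E
```

```text
t 9.05 s,l [14.6 21.8] z 183.6 tilt -13.01 tip [-78.    0.4] nose [107.1  43.2] F s,l,z 0.4 -0.1 -2.4 M [-0.05 -0.07  0.01]
0.042998852212281016 expected nose/px [264.58777022  72.10939156] plates [264.65024956 208.77829627]
```

View pics/w4.png

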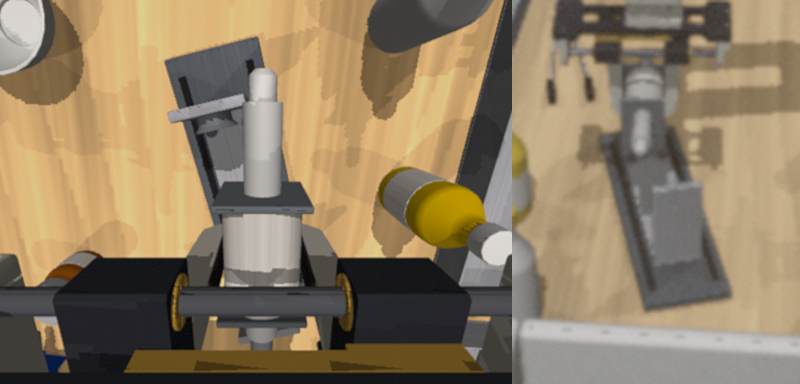

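The spindle is held straight: its nose shows at (263,67) and was predicted near (265,70). The far plate lies left of the nose, so the nose clears it. I'm lowering beside the plate.

{"api": "apply_moves", "payload": {
  "deltas": [
    [30, [0, 0, 25], 0],
    [30, [0, 0, 30], 0],
    [30, [0, 0, 20], 0],
    [30, [0, 0, 8], 0],
    [30, [0, 0, 0], 0]
  ]
}}

```text
t: 9.78
tool_pos: [0.6095, 0.1338, 0.2679]
orientation: [-2.14, -2.3, 0.001]
force: [0.1, -0.2, -2.2]
opening: 0.0433
```

{"api": "apply_moves", "payload": {
  "deltas": [
    [30, [0, 0, 0], 0],
    [30, [0, 0, 0], 0]
  ]
}}

```text
t: 10.02
tool_pos: [0.6099, 0.1339, 0.2693]
orientation: [2.139, 2.299, 0.002]
force: [-0.8, -0.8, -2.3]
opening: 0.0429
```

```bash
python3 - <<'E'
from h import *
s,R=rep();c=cal('wrist');i=viewer.read_camera('wrist');j=viewer.read_camera('scene')
cv2.imwrite('pics/w5.png',np.hstack([i[:,100:400],cv2.resize(j[125:245,250:350],(320,384),interpolation=cv2.INTER_CUBIC)]))
E
```

```text
t 10.03 s,l [14.4 22.8] z 102.3 tilt -12.92 tip [-78.2   1.5] nose [107.  44.] F s,l,z -0.5 -1.1 -2.3 M [-0.08 -0.08  0.07]
```

View pics/w5.png

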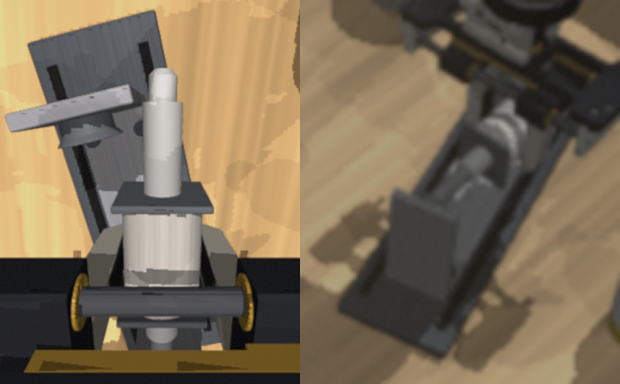

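The nose hangs clear beside the far plate, whose cup is at about (90,135). The gap between the plunger and the near cup is hidden. I'm creeping in while watching the force.

{"api": "apply_moves", "payload": {
  "deltas": [
    [30, [-3, -0.5, 2], 0],
    [30, [-3, 0.7, 0], 0],
    [30, [-3, 0.7, 0], 0],
    [30, [-1, 0, 0], 0],
    [30, [0, 0, 0], 0]
  ]
}}

```text
t: 10.75
tool_pos: [0.6111, 0.1238, 0.266]
orientation: [-2.14, -2.3, -0.0]
force: [-0.5, -0.5, -1.5]
opening: 0.0429
```

```bash
python3 -c "
from h import *
rep()"
```

```text
t 10.75 s,l [ 4.4 20.6] z 99.0 tilt -12.94 tip [-88.2  -0.7] nose [97.  41.9] F s,l,z -0.3 -0.6 -1.5 M [-0.04 -0.05 -0.02]
```

{"api": "apply_moves", "payload": {
  "deltas": [
    [30, [-2, 0.5, -0.5], 0],
    [30, [-2, 0.6, 0], 0],
    [30, [-2, 0.5, 0], 0],
    [30, [0, 0, 0], 0]
  ]
}}

```text
t: 11.25
tool_pos: [0.6131, 0.1181, 0.2665]
orientation: [-2.14, -2.3, -0.0]
force: [-0.8, 1.3, -1.5]
opening: 0.0432
```

```bash
python3 -c "
from h import *
rep()"
```

```text
t 11.25 s,l [-1.5 20.9] z 99.5 tilt -12.93 tip [-94.1  -0.4] nose [91.1 42.1] F s,l,z 1.5 -0.4 -1.5 M [ 0.15 -0.07 -0.05]
```

{"api": "apply_moves", "payload": {
  "deltas": [
    [30, [-1.5, 0, 0], 0],
    [30, [-1.5, 0, 0], 0],
    [30, [0, 0, 0], 0],
    [30, [0, 0, 0], 0]
  ]
}}

```text
t: 11.75
tool_pos: [0.6132, 0.1156, 0.2666]
orientation: [-2.139, -2.3, -0.001]
force: [-0.3, 5.6, -1.9]
opening: 0.0432
```

```bash
python3 -c "
from h import *
rep()"
```

```text
t 11.75 s,l [-3.9 20.3] z 99.6 tilt -12.90 tip [-96.5  -0.9] nose [88.7 41.5] F s,l,z 5.4 1.3 -1.9 M [0.82 0.   0.02]
```

{"api": "apply_moves", "payload": {
  "deltas": [
    [30, [-2, 0, 0], 0],
    [30, [-2, 0, 0], 0],
    [30, [-2, 0, 0], 0],
    [30, [0, 0, 0], 0],
    [30, [0, 0, 0], 0]
  ]
}}

```text
t: 12.38
tool_pos: [0.6136, 0.1102, 0.2666]
orientation: [-2.138, -2.3, -0.002]
force: [-0.5, 9.4, -2.8]
opening: 0.0427
```

```bash
python3 -c "
from h import *
rep()"
```

```text
t 12.38 s,l [-8.9 19.1] z 99.6 tilt -12.89 tip [-101.5   -2.1] nose [83.7 40.3] F s,l,z 9.1 2.3 -2.8 M [1.45 0.   0.05]
```

{"api": "apply_moves", "payload": {
  "deltas": [
    [30, [-2, 0, 0], 0],
    [30, [-2, 0, 0], 0],
    [30, [-2, 0, 0], 0],
    [30, [-2, 0, 0], 0],
    [30, [0, 0, 0], 0]
  ]
}}

```text
t: 13.0
tool_pos: [0.6141, 0.103, 0.2666]
orientation: [-2.137, -2.299, -0.004]
force: [-0.9, 13.5, -0.8]
opening: 0.0431
```

```bash
python3 -c "
from h import *
rep()"
```

```text
t 13.00 s,l [-15.7  17.5] z 99.6 tilt -12.86 tip [-108.3   -3.7] nose [76.9 38.6] F s,l,z 13.2 3.1 -0.8 M [2.24 0.1  0.02]
```

{"api": "apply_moves", "payload": {
  "deltas": [
    [30, [-0.8, -3.4, 0], -0.045],
    [30, [-0.6, -3.4, 0], -0.045],
    [30, [-0.5, -3.5, 0], -0.045],
    [30, [0, 0, 0], 0]
  ]
}}

```text
t: 13.5
tool_pos: [0.6037, 0.1001, 0.2664]
orientation: [-1.976, -2.439, -0.004]
force: [-1.9, 14.2, -1.3]
opening: 0.0432
```

```bash
python3 -c "
from h import *
rep()"
```

```text
t 13.50 s,l [-15.3   6.6] z 99.4 tilt -5.08 tip [-110.    -1.8] nose [79.3 15. ] F s,l,z 14.1 2.3 -1.3 M [2.32 0.23 0.07]
```

{"api": "apply_moves", "payload": {
  "deltas": [
    [30, [-1, 0, 0], 0],
    [30, [-0.2, -2.3, 0], -0.03],
    [30, [-0.1, -2.2, 0], -0.03],
    [30, [-0.1, -2, 0], -0.03],
    [30, [0, 0, 0], 0]
  ]
}}

```text
t: 14.12
tool_pos: [0.5975, 0.0973, 0.2662]
orientation: [-1.864, -2.524, -0.003]
force: [-3.7, 14.4, -1.5]
opening: 0.0432
```

```bash
python3 - <<'E'
from h import *
rep();i=viewer.read_camera('wrist');j=viewer.read_camera('side');k=viewer.read_camera('scene')
f=lambda a:cv2.resize(a,(260,390),interpolation=cv2.INTER_CUBIC)
cv2.imwrite('pics/w6.png',np.hstack([cv2.resize(i[0:250,150:350],(312,390)),f(j[180:300,195:275]),f(k[120:240,260:340])]))
E
```

```text
t 14.12 s,l [-16.1  -0.3] z 99.3 tilt 0.07 tip [-111.1   -0.2] nose [78.9 -0.4] F s,l,z 14.8 0.7 -1.5 M [2.38 0.52 0.02]
```

View pics/w6.png

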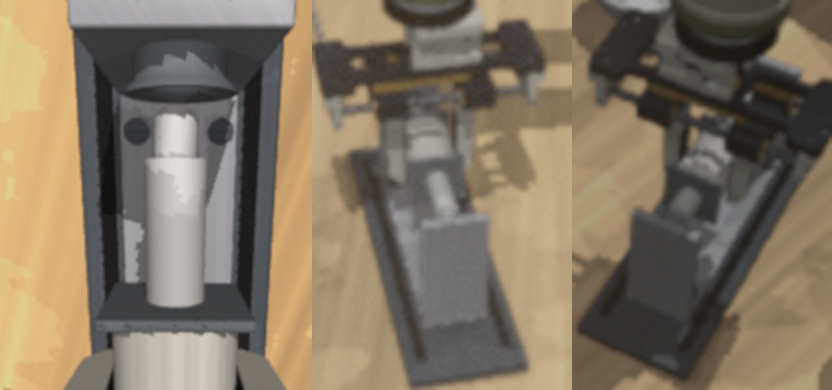

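The nose is level with the far cup and in front of its mouth: the nose is at crop column 176 and the cup centre at about 181, so it is ~1.5 mm to the left. I'm correcting by 1 mm and letting the spindle out.

{"api": "apply_moves", "payload": {
  "deltas": [
    [30, [2, 1, 0], 0],
    [30, [2, 0, 0], 0],
    [30, [2, 0, 0], 0],
    [30, [2, 0, 0], 0],
    [30, [0, 0, 0], 0]
  ]
}}

```text
t: 14.9
tool_pos: [0.596, 0.1045, 0.266]
orientation: [-1.865, -2.524, -0.0]
force: [-4.1, 10.3, -0.9]
opening: 0.0429
```

```bash
python3 -c "
from h import *
rep()"
```

```text
t 14.90 s,l [-9.1  0.2] z 99.0 tilt 0.02 tip [-104.1    0.2] nose [85.9  0.2] F s,l,z 11.1 -0.8 -0.9 M [ 1.47  0.63 -0.1 ]
```

{"api": "apply_moves", "payload": {
  "deltas": [
    [30, [1.5, 0, 0], 0],
    [30, [1.5, 0, 0], 0],
    [30, [1.5, 0, 0], 0],
    [30, [0, 0, 0], 0]
  ]
}}

```text
t: 15.4
tool_pos: [0.5949, 0.1083, 0.2661]
orientation: [-1.866, -2.524, 0.0]
force: [-3.9, 7.1, -0.8]
opening: 0.0425
```

```bash
python3 -c "
from h import *
rep()"
```

```text
t 15.40 s,l [-5.3  0.3] z 99.1 tilt -0.00 tip [-100.3    0.3] nose [89.7  0.3] F s,l,z 7.9 -1.7 -0.8 M [ 1.05  0.49 -0.11]
```

{"api": "apply_moves", "payload": {
  "deltas": [
    [30, [1, 0, 0], 0],
    [30, [1, 0, 0], 0],
    [30, [0, 0, 0], 0],
    [30, [0, 0, 0], 0]
  ]
}}

```text
t: 15.9
tool_pos: [0.5944, 0.1098, 0.2661]
orientation: [-1.867, -2.524, 0.001]
force: [-3.8, 4.9, -1.8]
opening: 0.0431
```

```bash
python3 -c "
from h import *
rep()"
```

```text
t 15.90 s,l [-3.8  0.3] z 99.1 tilt -0.02 tip [-98.8   0.2] nose [91.2  0.3] F s,l,z 5.8 -2.2 -1.8 M [ 0.86  0.41 -0.09]
```

{"api": "apply_moves", "payload": {
  "deltas": [
    [30, [0.7, -0.3, 0], 0],
    [30, [0.5, -0.3, 0], 0],
    [30, [0, 0, 0], 0],
    [30, [0, 0, 0], 0]
  ]
}}

```text
t: 16.4
tool_pos: [0.594, 0.1101, 0.2663]
orientation: [-1.868, -2.526, 0.001]
force: [1.3, 2.5, -6.6]
opening: 0.0432
```

```bash
python3 -c "
from h import *
rep()"
```

```text
t 16.40 s,l [-3.7  0.2] z 99.3 tilt -0.04 tip [-98.7   0.2] nose [91.3  0.3] F s,l,z 2.0 2.0 -6.6 M [ 0.25 -0.26 -0.1 ]
```

{"api": "apply_moves", "payload": {
  "deltas": [
    [30, [0.3, 0, 1], 0],
    [30, [0, 0, 0.5], 0],
    [30, [0, 0, 0], 0]
  ]
}}

```text
t: 16.77
tool_pos: [0.5941, 0.1103, 0.2658]
orientation: [1.868, 2.525, -0.0]
force: [-4.4, -1.4, 4.1]
opening: 0.0431
```

```bash
python3 - <<'E'
from h import *
rep();i=viewer.read_camera('wrist');j=viewer.read_camera('side');k=viewer.read_camera('scene')
f=lambda a:cv2.resize(a,(260,390),interpolation=cv2.INTER_CUBIC)
cv2.imwrite('pics/w7.png',np.hstack([cv2.resize(i[0:250,150:350],(312,390)),f(j[180:300,195:275]),f(k[120:240,260:340])]))
E
```

```text
t 16.77 s,l [-3.6  0.5] z 98.8 tilt -0.03 tip [-98.6   0.5] nose [91.4  0.6] F s,l,z -0.1 -4.6 4.1 M [-0.43  0.53  0.03]
```

View pics/w7.png

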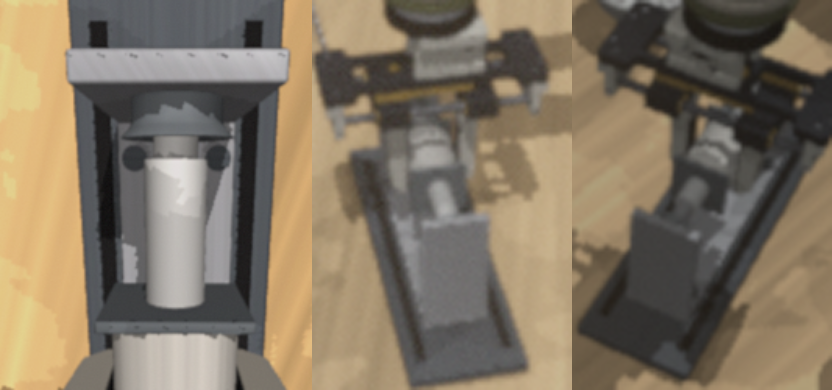

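The nose is inside the far cup, with about 6 mm of the 14 mm tip showing, as expected when seated. The axial force has balanced to about 0. I'm easing the grip and then releasing.

{"api": "apply_moves", "payload": {
  "deltas": [
    [30, [0, 0, 0], 0],
    [30, [0, 0, 0], 0],
    [50, [0, 0, 0], 0],
    [70, [0, 0, 0], 0],
    [70, [0, 0, 0], 0]
  ],
  "grip_force": 5
}}

```text
t: 17.55
tool_pos: [0.5939, 0.1108, 0.2648]
orientation: [-1.868, -2.526, -0.0]
force: [0.2, 0.6, -0.7]
opening: 0.0654
```

{"api": "apply_moves", "payload": {
  "deltas": [
    [80, [0, 0, 0], 0],
    [80, [0, 0, 0], 0],
    [80, [0, 0, 0], 0]
  ]
}}

```text
t: 17.92
tool_pos: [0.594, 0.1105, 0.265]
orientation: [-1.868, -2.526, -0.0]
force: [0.5, -1.5, -1.0]
opening: 0.08
```

```bash
python3 - <<'E'
from h import *
s,_=rep();print(s['opening']);i=viewer.read_camera('wrist');k=viewer.read_camera('side')
cv2.imwrite('pics/w8.png',np.hstack([i[:,100:420],cv2.resize(k[180:300,195:275],(256,384))]))
E
```

```text
t 17.93 s,l [-3.2  0.4] z 98.0 tilt -0.03 tip [-98.2   0.3] nose [91.8  0.4] F s,l,z -1.6 0.0 -1.0 M [-0.02 -0.1  -0.04]
0.07997417023351622
```

View pics/w8.png

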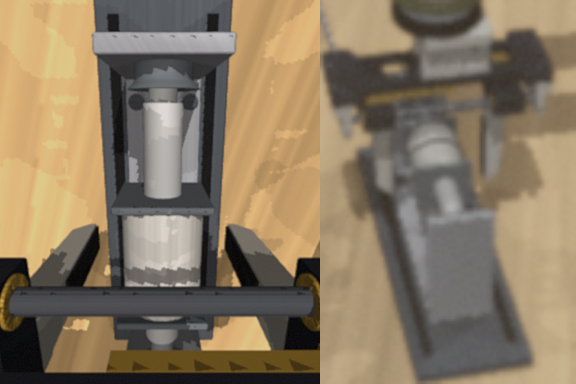

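The spindle hangs in both cups with the fingers clear on either side. I'm retreating upward and then making the final check.

{"api": "apply_moves", "payload": {
  "deltas": [
    [80, [0, 0, -20], 0],
    [80, [0, 0, -40], 0],
    [80, [0, 0, -50], 0],
    [80, [0, 0, -40], 0],
    [80, [0, 0, 0], 0]
  ]
}}

```text
t: 18.65
tool_pos: [0.5949, 0.1107, 0.4219]
orientation: [1.864, 2.52, 0.01]
force: [1.0, -0.4, -1.1]
opening: 0.0798
```

{"api": "apply_moves", "payload": {
  "deltas": [
    [80, [0, 0, 0], 0],
    [80, [0, 0, 0], 0],
    [80, [0, 0, 0], 0]
  ]
}}

```text
t: 19.02
tool_pos: [0.5937, 0.1105, 0.4136]
orientation: [-1.867, -2.524, 0.003]
force: [-1.3, 0.3, -1.0]
opening: 0.0802
```

```bash
python3 - <<'E'
from h import *
s,R=rep();c=cal('wrist');i=viewer.read_camera('wrist');k=viewer.read_camera('scene');j=viewer.read_camera('side')
cv2.imwrite('pics/w9.png',np.hstack([i[:,100:420],cv2.resize(k[120:240,250:350],(240,384*3//4))if 0 else cv2.resize(k[120:240,255:335],(256,384)),cv2.resize(j[180:300,205:275],(224,384))]))
for n in(.095,-.095): print(proj(c,np.r_[C+U*(-.001+n*.98),.097]))
for n in(.034,-.034):
  for m in(-.024,.024): print('plate',proj(c,np.r_[C+U*(-.002+n)+V*m,.121]))
E
```

```text
t 19.02 s,l [-3.1 -0.3] z 246.6 tilt -0.03 tip [-98.1  -0.4] nose [91.9 -0.3] F s,l,z 0.7 -1.2 -1.0 M [ 0.01 -0.08 -0.02]
[263.97270641  90.65342235]
[263.71407846 259.38223156]
plate [239.06811156 155.29899632]
plate [288.89106275 155.29696845]
plate [240.58953129 220.9475456 ]
plate [287.15350968 220.98428589]
```

View pics/w9.png

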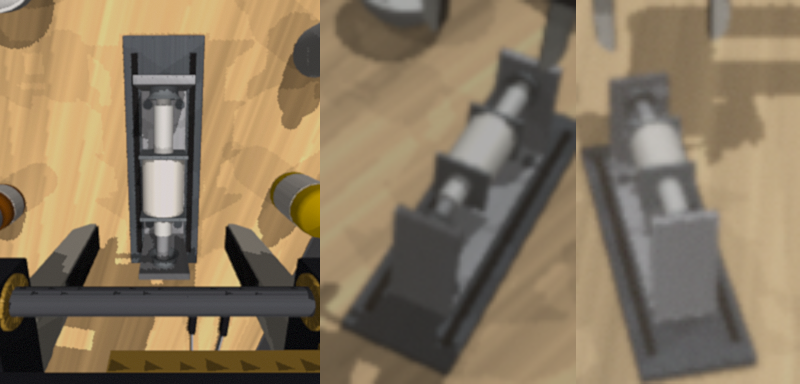

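```bash
python3 -c "
from h import *
print(order.close_job())"
```

```text
the job is handed in; nothing more can be done
None
```

The spindle is loaded and hangs between both cups, and I handed the job in at about 19 s of the 70 s allowed. No verdict is reported back.

**What I did:** I gripped the spindle across the roll and lifted it. I turned it about 13° in yaw so the rigid end cleared the far plate, then pressed the plunger into the near (-y) cup. I swung the rigid end into line, let it out into the far cup, released and moved up. The highest force I read at the wrist was about 15 N, against the 27 N limit.

**Last checks:**
- **Seating:** all three cameras show the spindle seated in both cups. Its end plates are within about 2 px of where they should be for a level, centred spindle.
- **Position:** from the gripper's last pose, the spindle's middle is about 9 mm from the bed's middle lengthwise and under 1 mm sideways. Its tilt in plan is near 0°. I estimate its height at 97–98 mm (allowed 94–104 mm); I did not measure it after release.
- **Clear of everything:** the gripper is open and about 150 mm above the spindle. I touched no bystanders.

**What didn't match:**
- **Grip height:** the first grip was 4 mm too high, because the arm was still settling when I read its height. I opened, lowered and gripped again.
- **Forces when seating:** just as the spindle seated, I saw brief vertical and sideways forces of about 4–5 N. They were gone once I released.

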